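# Seat the long preamp card in the guide frame held by the vise

### The arm

A 6-joint arm with a two-finger parallel gripper is mounted at the origin on the work surface. World frame = base frame: x ahead of the robot, y to its left, z up, the work surface at z = 0. Lengths are in m, angles in rad, forces in N, time in s.
With the tool pointing down it reaches from about 0.35 to 0.925 m from the base axis. Payload 6.4 kg.
Tool frame: the origin (TCP) lies on the centre line of the jaws, within the pads' length; the fingertips stand 14 mm ahead of it and the grasp point (between the pads) lies 5 mm behind it; z points along the fingers, y is the direction in which the jaws open and shut (so a half turn about z gives the same grasp; the last joint's range is limited). The gripper opens to 85 mm and grips with 20 to 120 N. Pads are 22 mm wide; open, the fingers measure 114 mm over their backs; the gripper's body (76 mm by 85 mm) begins 54 mm behind the grasp point. The pads swing forward as they close: fully open they stand 13 mm farther back than shut.
Start: joints at [-0.174, 0.245, 1.558, -0, 1.339, -0.174], TCP at [0.65, 0, 0.245] pointing down, gripper open.
Joint ranges: [-3.13, 3.13], [-1.02, 2.26], [0.13, 2.54], [-0.95, 4.09], [0.21, 2.88], [-2.74, 2.74]. Speed limits (rad/s): [2.57, 2.57, 3.14, 3.14, 3.14, 3.14].

### API

Orientations are given as a 3x3 rotation matrix whose columns are the frame's x, y, z axes.
In Python, from plant import arm gives the robot as it stands.
- The arm moves only by the tool step_arm, never from a script. Its argument "targets" is a list of rows, each an object with "translation": the shift along the tool's x, y, z in m, a list of three; "spin": the turn about the tool's z in rad; "grip": the finger opening in m, from 0 to 0.0854. In form: [{"translation": [dx, dy, dz], "spin": spin, "grip": grip}, ...]. A call has 1 to 5 rows; each row shifts and turns the commanded pose from where the row before left it, along the tool's axes as they then stand; what a row does not reach is not made up. A row lasts 1/12 s, in which the tool goes at most 41.7 mm and 7.16 degrees, less where a joint would pass 70% of its speed; a pose out of reach is approached as far as the arm can. A call is refused whole if a number of a shift passes 0.0417 or a number of a turn 0.125, either way. A call with a gripper value outside its range is refused whole. The fingers move at their own pace and stop on an object; the grip force is fixed at half the most. Time passes only in rows, so rows that do not move let the fingers close. It gives the time, the measured TCP pose, the force and the opening at its end, in the units of the state.
- arm.state(): the state, without advancing time (a new reading comes with each control period).
- arm.snapshot(name): name is "scene" or "side" or "wrist"; returns a dict with "pixels" (480x640x3 uint8, red, green, blue), "K" (3x3 intrinsics, pixels), "xyz" and "attitude" of the camera in the world; the wrist camera has in their place "mount" (4x4, takes a point from camera to tool coordinates, whose origin is the TCP and whose axes are the flange's). Camera axes: x right, y up, looking along -z (the intrinsics and any distortion apply to the point x, -y, -z); pixel columns grow to the right and rows downward; lengths in m; the calibration is good to about 2 mm. The wrist camera is an equidistant fisheye: a pixel r from the principal point sees the ray r / f radians off the axis. A picture is of the moment at which its call begins: read the wrist's pose just before it. There is no depth.
- arm.finish_job(): hands the job in, once; it reports no verdict.
The state is a dict: "clock": time; "qpos": joint angles; "dq": joint speeds; "joint_efforts": joint torques, N m; "ee_pos": TCP position; "tool_rot": TCP orientation; "ft_force": force on the tool from outside, world axes, zero at the start; "moment": the same for the moment, N m; "finger_gap": finger opening in m.
Only numpy, scipy, OpenCV 4.12 (cv2) and the standard library are available. Lean on these libraries where they do the work, as an engineer would, in place of code of your own. Each camera call takes 0.05 s, during which the arm holds its last target. There are 200 camera calls.

### The job

Two circuit cards stand in the slotted plywood rest. Take the longer one by its grip bar and slide it straight down into the upright card guides of the aluminium frame clamped in the vise, keeping hold of it until it is fully home on the sill, then let go; either face may point forward. Leave the shorter card standing in the rest.

Things in the scene. Friction and masses are not known exactly. Their poses are not given: they have to be found in the camera images.
- long_card_mid (a point): Centre, half-way up, of the longer card: dark green board 120 mm long, 5 thick, 84 high in all, 80 g, upright in a slot of the rest. Aluminium grip bar at the middle of its top edge: 44 long, 14 thick, 24 high, spanning 18 to 42 mm above this point; bottom edge 42 mm below it. x across the thickness, y along the length, z up.
- short_card_mid (a point): Centre, half-way up, of the shorter card, which stays in the rest: 80 mm long, otherwise the same thickness, height, grip bar and axes. Stands in the other slot, parallel to the longer card, 70 mm away.
- rest: Slotted plywood rest, fixed, 150 x 140 mm, 26 high; origin at the centre of its underside. Two slots along its y axis at x = -35 and +35 mm, each 7 wide, 20 deep, open at top and ends. Which card is in which slot varies; the rest may be left or right of the vise.
- guide_seat (a point): Middle of the level sill, 86 mm above the shelf, of the fixed guide frame in the vise. x across the card, y from guide to guide, z up. Facing U channels 8 mm wide, bottoms 126 apart, lips 104 apart, straight to 46 above the sill, then flaring in 20 mm to a mouth 28 x 146 mm, its top 66 above the sill. Card home: bottom edge on the sill, centre 42 above this point.
Things that resemble listed ones, but are neither listed nor needed, are in the scene too. What is shaped like the part that bears guide_seat but green is not meant.

How it is judged:
By the outcome, as a careful person would: the job done as asked, in the order asked, and still so for the second after the job is handed in, with the robot touching nothing.
It also fails if it takes over 45 s, if anything falls off the work surface, if the arm or the gripper's body presses on something with over 40 N, if the wrist force passes 120 N, or if a joint passes its speed limit or range.

## Working session

There is one attempt and no reset: what is moved stays moved. The work goes in short steps, Python scripts to look and compute and a tool call to move; the robot and the scene stay as the last step left them, time stands still between calls to the robot, and variables do not carry over. Pictures are saved under pics/ and viewed, about 8 in all and at most 12, crops included, and the job is handed in when it is done.

Besides the shell and the picture viewer there is one more tool, called after ">>>" by a JSON object that holds its "op" and its "data". step_arm: Moves the arm, as the interface text tells. Its arguments: {"type":"object","properties":{"targets":{"type":"array","items":{"type":"object","properties":{"translation":{"type":"array","items":{"type":"number"}},"spin":{"type":"number"},"grip":{"type":"number"}}}}},"required":["targets"]}

```bash
mkdir -p pics; cat > h.py <<'E'
import numpy as np, cv2
from plant import arm
def snap(n,f):
    s=arm.state(); d=arm.snapshot(n); cv2.imwrite(f'pics/{f}.png',d['pixels'][:,:,::-1])
    d['tcp']=np.array(s['ee_pos']); d['R']=np.array(s['tool_rot']); np.save(f'pics/{f}.npy',d,allow_pickle=True); return d
def load(f): return np.load(f'pics/{f}.npy',allow_pickle=True).item()
def ray(d,u,v):
    K=np.array(d['K']); x=(u-K[0,2])/K[0,0]; y=(v-K[1,2])/K[1,1]
    if 'mount' in d:
        r=np.hypot(x,y); s=np.sin(r)/r if r>1e-9 else 1
        c=np.array([x*s,-y*s,-np.cos(r)]); M=np.array(d['mount'])
        return d['tcp']+d['R']@M[:3,3], d['R']@M[:3,:3]@c
    c=np.array([x,-y,-1]); c/=np.linalg.norm(c)
    return np.array(d['xyz']),np.array(d['attitude'])@c
def onz(d,u,v,z):
    o,r=ray(d,u,v); return o+r*(z-o[2])/r[2]
def tri(*l):
    A=0;b=0
    for d,u,v in l:
        o,r=ray(d,u,v); P=np.eye(3)-np.outer(r,r); A=A+P; b=b+P@o
    X=np.linalg.solve(A,b); e=[]
    for d,u,v in l:
        o,r=ray(d,u,v); e.append(np.linalg.norm(np.cross(X-o,r)))
    return X,np.array(e)
E
python3 - <<'E'
from h import *
for n in('scene','side','wrist'):
    d=snap(n,n+'0'); print(n,{k:np.round(v,4).tolist() for k,v in d.items() if k!='pixels'})
print(arm.state())
E
```

```text
scene {'K': [[518.8175, 0.0, 314.5316], [0.0, 518.8175, 238.1478], [0.0, 0.0, 1.0]], 'xyz': [1.3162, 0.2538, 1.0001], 'attitude': [[-0.1771, -0.7067, 0.685], [0.9842, -0.132, 0.1183], [0.0068, 0.6951, 0.7189]], 'tcp': [0.6495, 0.0001, 0.2442], 'R': [[0.0, 1.0, -0.002], [1.0, -0.0, 0.0004], [0.0004, -0.002, -1.0]]}
side {'K': [[487.2654, 0.0, 316.2067], [0.0, 487.2654, 243.8363], [0.0, 0.0, 1.0]], 'xyz': [-0.0574, -0.615, 0.8779], 'attitude': [[0.8343, 0.355, -0.4218], [-0.551, 0.5599, -0.6188], [0.0165, 0.7487, 0.6628]], 'tcp': [0.6495, 0.0001, 0.2442], 'R': [[0.0, 1.0, -0.0019], [1.0, -0.0, 0.0003], [0.0003, -0.0019, -1.0]]}
wrist {'K': [[371.6483, 0.0, 318.4716], [0.0, 371.6483, 241.638], [0.0, 0.0, 1.0]], 'mount': [[0.0004, 0.9525, 0.3046, 0.0769], [1.0, -0.0002, -0.0007, 0.0012], [-0.0006, 0.3046, -0.9525, -0.1302], [0.0, 0.0, 0.0, 1.0]], 'tcp': [0.6495, 0.0001, 0.2443], 'R': [[-0.0, 1.0, -0.0018], [1.0, 0.0, 0.0003], [0.0003, -0.0018, -1.0]]}
{'clock': 0.15, 'qpos': array([-1.74096066e-01,  2.45653244e-01,  1.55873434e+00, -1.19993073e-05,
        1.33868117e+00, -1.74082933e-01]), 'dq': array([-0.00132944, -0.00285439, -0.00518162,  0.00158721, -0.00084848,
        0.00107991]), 'joint_efforts': array([ 3.57137314e-04, -4.29984105e+01, -3.26552796e+01, -1.40693478e-04,
        3.52074814e-03,  1.27692519e-05]), 'ee_pos': array([6.49598152e-01, 7.62957645e-05, 2.44433519e-01]), 'tool_rot': array([[ 1.05414063e-05,  9.99998940e-01, -1.45580330e-03],
       [ 9.99999970e-01, -1.01859315e-05,  2.44184954e-04],
       [ 2.44169866e-04, -1.45580583e-03, -9.99998911e-01]]), 'ft_force': array([ 0.04740378, -0.96005386, -0.30986179]), 'moment': array([ 0.00880073, -0.01404377,  0.02703998]), 'finger_gap': 0.08544797651498766}
```

View pics/scene0.png

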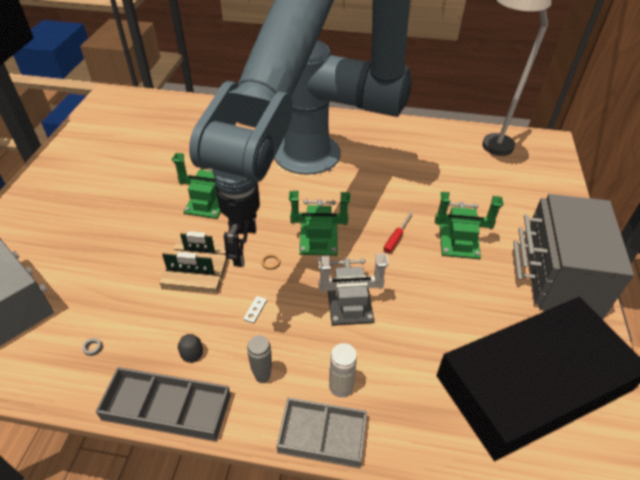

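View pics/side0.png

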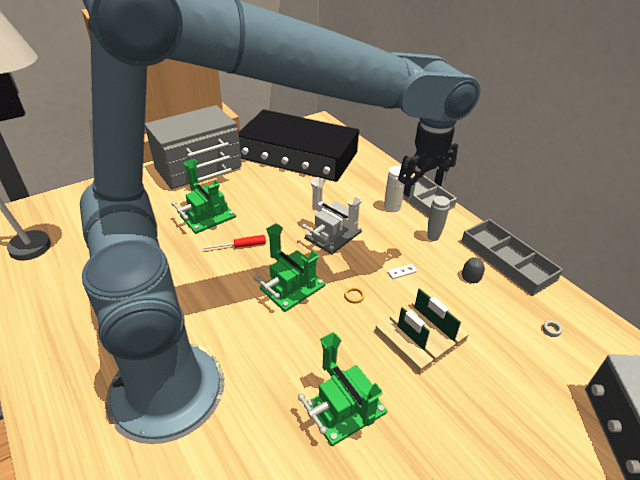

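Scene view: aluminium frame (grey) at scene (350,280) / side (335,215). The three green look-alikes, at scene (203,190), (318,222) and (462,228), are excluded. The rest is at scene (195,265) / side (420,330). The long card appears to be the front one, at scene (190,263) / side (437,313), and the short one is behind at (197,242). I'll confirm with one enlarged mosaic.

```bash
python3 - <<'E'
from h import *
a=cv2.imread('pics/scene0.png');b=cv2.imread('pics/side0.png')
def c(i,x,y,w=100,h=75): return cv2.resize(i[y:y+h,x:x+w],(400,300),interpolation=cv2.INTER_CUBIC)
m=np.vstack([np.hstack([c(a,150,225),c(b,370,285)]),np.hstack([c(a,300,250),c(b,285,175)])])
cv2.imwrite('pics/m.png',m)
A,B=load('scene0'),load('side0')
for n,p,q in(('long',(190,258),(438,306)),('short',(197,237),(411,322)),('fr L',(325,262),(318,184)),('fr R',(381,260),(354,202))):
    X,e=tri((A,*p),(B,*q)); print(n,X.round(3),e.round(4))
E
```

```text
long [ 0.56  -0.179  0.08 ] [0.003 0.003]
short [ 0.485 -0.183  0.077] [0.0018 0.0018]
fr L [0.54  0.184 0.164] [0.049 0.049]
fr R [0.579 0.226 0.137] [0.0546 0.0546]
```

View pics/m.png

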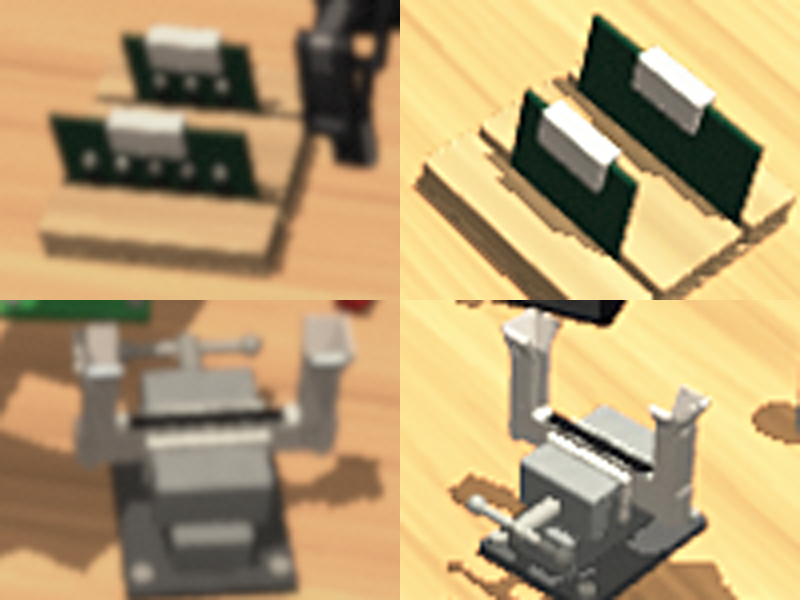

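The mosaic confirms the front card is longer: it has 5 dots where the rear has 3, and its board overhangs the bar further on each side. It also shows the grey frame with mouths at scene (325,261) and (382,260). I paired the frame corners wrongly in the last estimate, so I'm redoing them.

```bash
python3 - <<'E'
from h import *
A,B=load('scene0'),load('side0')
for n,p,q in(('bar',(186.7,253.5),(439.2,303.7)),('brd -y',(163,253.7),(460,323)),('brd +y',(212.5,258),(419.2,289.2)),('fr -y',(324.5,261),(355.7,200.5)),('fr +y',(381.7,260),(317,182.5))):
    X,e=tri((A,*p),(B,*q)); print(n,X.round(4),e.round(4))
print(load('wrist0')['R'].round(3))
E
```

```text
bar [ 0.5576 -0.1842  0.093 ] [0.0014 0.0014]
brd -y [ 0.5622 -0.2428  0.0856] [0.0013 0.0013]
brd +y [ 0.5552 -0.1237  0.0861] [0.0026 0.0026]
fr -y [0.576  0.1466 0.1541] [0.0022 0.0022]
fr +y [0.5433 0.27   0.1477] [0.0007 0.0007]
[[-0.     1.    -0.002]
 [ 1.     0.     0.   ]
 [ 0.    -0.002 -1.   ]]
```

Sizes check out: board length is 119 mm, top at z≈0.086 and frame mouth top at about 0.15. Moving above the card.

>>> {"op": "step_arm", "data": {"targets": [{"translation": [-0.03,-0.015,0.007],"spin": -0.01,"grip": 0.045},{"translation": [-0.03,-0.015,0.007],"spin": -0.01,"grip": 0.045},{"translation": [-0.03,-0.015,0.007],"spin": -0.01,"grip": 0.045},{"translation": [-0.03,-0.015,0.007],"spin": -0.01,"grip": 0.045},{"translation": [-0.03,-0.015,0.007],"spin": -0.01,"grip": 0.045}]}}

```text
clock: 0.57
ee_pos: [0.577, -0.1525, 0.2097]
tool_rot: [[-0.051, 0.999, -0.001], [0.999, 0.051, 0.0], [0.0, -0.001, -1.0]]
ft_force: [1.0, -0.4, 0.5]
finger_gap: 0.0452
```

>>> {"op": "step_arm", "data": {"targets": [{"translation": [-0.03,-0.015,0.007],"spin": -0.008,"grip": 0.045},{"translation": [0,0,0],"spin": 0,"grip": 0.045},{"translation": [0,0,0],"spin": 0,"grip": 0.045},{"translation": [0,0,0],"spin": 0,"grip": 0.045}]}}

```text
clock: 0.9
ee_pos: [0.5647, -0.1819, 0.2033]
tool_rot: [[-0.058, 0.998, 0.0], [0.998, 0.058, 0.0], [0.0, 0.0, -1.0]]
ft_force: [-0.0, 0.4, 0.8]
finger_gap: 0.0443
```

```bash
python3 - <<'E'
from h import *
d=snap('wrist','w1'); print(d['tcp'],d['R'].round(3),arm.state()['finger_gap'])
def proj(d,X):
    M=np.array(d['mount']);K=np.array(d['K'])
    p=M[:3,:3].T@(d['R'].T@(np.array(X)-d['tcp'])-M[:3,3]); p=np.array([p[0],-p[1],-p[2]])
    t=np.arctan2(np.hypot(*p[:2]),p[2]); n=np.hypot(*p[:2]); return K[0,2]+K[0,0]*t*p[0]/n, K[1,2]+K[0,0]*t*p[1]/n
for X in([.5576,-.1842,.09],[.5622,-.2428,.09],[.5552,-.1237,.09]): print(np.round(proj(d,X),1))
E
```

```text
[ 0.56467602 -0.18185985  0.20326975] [[-0.058  0.998  0.   ]
 [ 0.998  0.058  0.   ]
 [ 0.     0.    -1.   ]] 0.044831862564130597
[306.1 243. ]
[308.7 317.8]
[307.1 154.5]
```

View pics/w1.png

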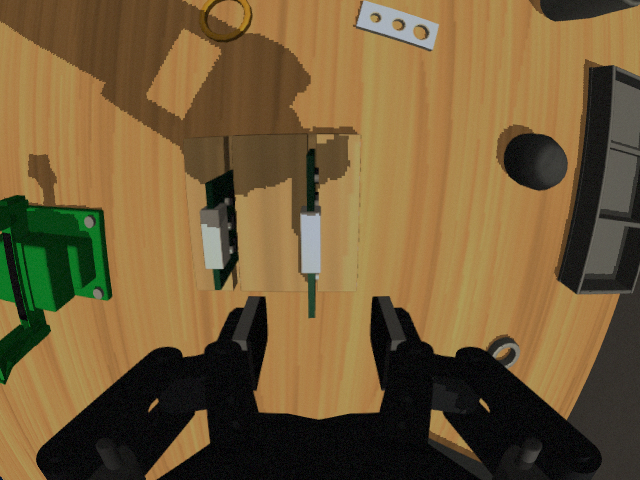

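The wrist view shows the long card's bar top at about (311,240) and its board ends at (312,317) and (311,150). The short card is at (215,235), and the fingers are clear of both. I'll measure the bar by mask.

```bash
python3 - <<'E'
from h import *
d=load('w1'); im=d['pixels'].astype(int)
m=((im.min(2)>140)&(im.max(2)-im.min(2)<45)).astype(np.uint8); m[:, :280]=0;m[:,345:]=0;m[:190]=0;m[290:]=0
c=max(cv2.findContours(m,0,2)[0],key=cv2.contourArea); q=cv2.minAreaRect(c); b=cv2.boxPoints(q); print(q)
P=np.array([onz(d,*p,.09) for p in b]); print(P.round(4),P.mean(0).round(4)); 
for i in range(2): print(np.linalg.norm(P[i+1]-P[i]))
e=P[1]-P[0] if np.linalg.norm(P[1]-P[0])>.03 else P[2]-P[1]; e*=np.sign(e[1]); print('yaw spin',np.arctan2(e[0],e[1]), 'now',np.arctan2(d['R'][0,0],d['R'][1,0]))
B=onz(d,312,317,.09)-onz(d,311,150,.09); print('board',np.linalg.norm(B),np.arctan2(-B[0],-B[1]), 'mid',(onz(d,312,317,.09)+onz(d,311,150,.09))/2)
dx=P.mean(0)-d['tcp']; print('tool shift',d['R'].T@dx)
S=load('side0');X,er=tri((d,*q[0]),(S,439.2,303.7));print(X,er)
X,er=tri((d,*q[0]),(load('scene0'),186.7,253.5));print(X,er)
E
```

```text
((310.5, 242.5), (19.0, 59.0), 0.0)
[[ 0.555  -0.206   0.09  ]
 [ 0.5531 -0.1632  0.09  ]
 [ 0.5659 -0.1625  0.09  ]
 [ 0.5684 -0.2052  0.09  ]] [ 0.5606 -0.1842  0.09  ]
0.042813360789044755
0.012786811634688207
yaw spin -0.043695212431926055 now -0.05768325055305636
board 0.12157075999787662 -0.05831160096075962 mid [ 0.56108952 -0.18126376  0.09      ]
tool shift [-0.00215437 -0.00421449  0.11326854]
[ 0.56060103 -0.18368507  0.08995933] [2.47833356e-05 2.47833356e-05]
[ 0.56057377 -0.18103596  0.0975313 ] [0.00018237 0.00018237]
```

>>> {"op": "step_arm", "data": {"targets": [{"translation": [-0.001,-0.004,0.02],"spin": 0,"grip": 0.045},{"translation": [0,0,0.03],"spin": 0,"grip": 0.045},{"translation": [0,0,0.03],"spin": 0,"grip": 0.045},{"translation": [0,0,0.03],"spin": 0,"grip": 0.045},{"translation": [0,0,0.02],"spin": 0,"grip": 0.045}]}}

```text
clock: 1.37
ee_pos: [0.5601, -0.1813, 0.0707]
tool_rot: [[-0.06, 0.998, -0.002], [0.998, 0.06, 0.002], [0.002, -0.002, -1.0]]
ft_force: [-0.8, 0.1, 0.4]
finger_gap: 0.0453
```

>>> {"op": "step_arm", "data": {"targets": [{"translation": [0,0,0],"spin": 0,"grip": 0.045},{"translation": [0,0,0],"spin": 0,"grip": 0.005},{"translation": [0,0,0],"spin": 0,"grip": 0.005},{"translation": [0,0,0],"spin": 0,"grip": 0.005},{"translation": [0,0,0],"spin": 0,"grip": 0.005}]}}

```text
clock: 1.78
ee_pos: [0.5615, -0.1837, 0.0757]
tool_rot: [[-0.059, 0.998, 0.001], [0.998, 0.059, -0.001], [-0.001, 0.001, -1.0]]
ft_force: [-2.8, 1.1, 6.9]
finger_gap: 0.0128
```

>>> {"op": "step_arm", "data": {"targets": [{"translation": [0,0,0],"spin": 0,"grip": 0.005},{"translation": [0,0,0],"spin": 0,"grip": 0.005},{"translation": [0,0,0],"spin": 0,"grip": 0.005}]}}

```text
clock: 2.03
ee_pos: [0.5614, -0.1837, 0.0757]
tool_rot: [[-0.059, 0.998, 0.002], [0.998, 0.059, -0.001], [-0.001, 0.002, -1.0]]
ft_force: [-3.0, 2.6, 6.4]
finger_gap: 0.0131
```

>>> {"op": "step_arm", "data": {"targets": [{"translation": [0,0,-0.01],"spin": 0,"grip": 0.005},{"translation": [0,0,-0.015],"spin": 0,"grip": 0.005},{"translation": [0,0,-0.03],"spin": 0,"grip": 0.005},{"translation": [0,0,-0.03],"spin": 0,"grip": 0.005},{"translation": [0,0,-0.03],"spin": 0,"grip": 0.005}]}}

```text
clock: 2.45
ee_pos: [0.5609, -0.1835, 0.191]
tool_rot: [[-0.058, 0.998, 0.002], [0.998, 0.058, -0.001], [-0.001, 0.002, -1.0]]
ft_force: [0.9, -0.8, -0.6]
finger_gap: 0.013
```

>>> {"op": "step_arm", "data": {"targets": [{"translation": [0,0,-0.03],"spin": 0,"grip": 0.005},{"translation": [0,0,-0.03],"spin": 0,"grip": 0.005},{"translation": [0,0,0],"spin": 0,"grip": 0.005}]}}

```text
clock: 2.7
ee_pos: [0.5641, -0.1851, 0.258]
tool_rot: [[-0.058, 0.998, 0.014], [0.998, 0.058, -0.007], [-0.008, 0.014, -1.0]]
ft_force: [0.7, 0.3, 0.7]
finger_gap: 0.0131
```

```bash
python3 - <<'E'
from h import *
d=snap('wrist','w2'); s=snap('scene','scene2');snap('side','side2'); print(d['tcp'],d['R'].round(3),arm.state()['ft_force'])
p=d['pixels'][60:480,100:540]; q=s['pixels'][130:330,150:410]
a=cv2.resize(p,None,fx=.9,fy=.9); b=cv2.resize(q,(400,308)); m=np.zeros((378,796+0,3),np.uint8)
m[:,:396]=a; m[:308,396:]=b; cv2.imwrite('pics/m2.png',m[:,:,::-1])
E
```

```text
[ 0.56407629 -0.18510141  0.25795298] [[-0.058  0.998  0.014]
 [ 0.998  0.058 -0.007]
 [-0.008  0.014 -1.   ]] [-0.32329459  1.1462948  -0.85886206]
```

View pics/m2.png

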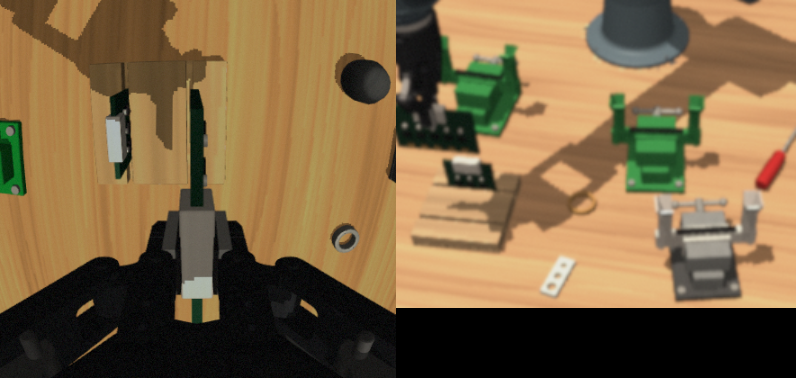

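Card is held and clear, and the short card is still standing. Moving toward the frame and turning, with the camera ahead over it.

>>> {"op": "step_arm", "data": {"targets": [{"translation": [0.036,0.009,0],"spin": -0.03,"grip": 0.005},{"translation": [0.036,0.01,0],"spin": -0.03,"grip": 0.005},{"translation": [0.036,0.01,0],"spin": -0.03,"grip": 0.005},{"translation": [0.036,0.01,0],"spin": -0.03,"grip": 0.005},{"translation": [0.036,0.01,0],"spin": -0.03,"grip": 0.005}]}}

```text
clock: 3.27
ee_pos: [0.5872, 0.0028, 0.2464]
tool_rot: [[-0.207, 0.978, -0.003], [0.978, 0.207, 0.001], [0.001, -0.003, -1.0]]
ft_force: [0.2, -0.9, -1.2]
finger_gap: 0.013
```

>>> {"op": "step_arm", "data": {"targets": [{"translation": [0.036,0.01,0],"spin": -0.03,"grip": 0.005},{"translation": [0.036,0.01,0],"spin": -0.02,"grip": 0.005},{"translation": [0,0,0],"spin": 0,"grip": 0.005},{"translation": [0,0,0],"spin": 0,"grip": 0.005},{"translation": [0,0,0],"spin": 0,"grip": 0.005}]}}

```text
clock: 3.68
ee_pos: [0.591, 0.0756, 0.2469]
tool_rot: [[-0.255, 0.967, -0.002], [0.967, 0.255, -0.0], [0.0, -0.002, -1.0]]
ft_force: [-0.1, 0.7, -0.6]
finger_gap: 0.0131
```

```bash
python3 - <<'E'
from h import *
d=snap('wrist','w3'); s=arm.state(); print(d['tcp'],d['R'].round(4),s['ft_force'],s['qpos'])
cv2.imwrite('pics/w3v.png',cv2.resize(d['pixels'][100:400,120:520,::-1],(800,600),interpolation=cv2.INTER_CUBIC))
E
```

```text
[0.5909898  0.07558518 0.24688924] [[-2.553e-01  9.668e-01 -2.300e-03]
 [ 9.669e-01  2.553e-01 -2.000e-04]
 [ 4.000e-04 -2.300e-03 -1.000e+00]] [-0.05978616  0.25801055 -1.08981058] [-6.39094969e-02  1.19750640e-01  1.69740333e+00 -2.52790378e-04
  1.32626158e+00 -3.20944907e-01]
```

View pics/w3v.png

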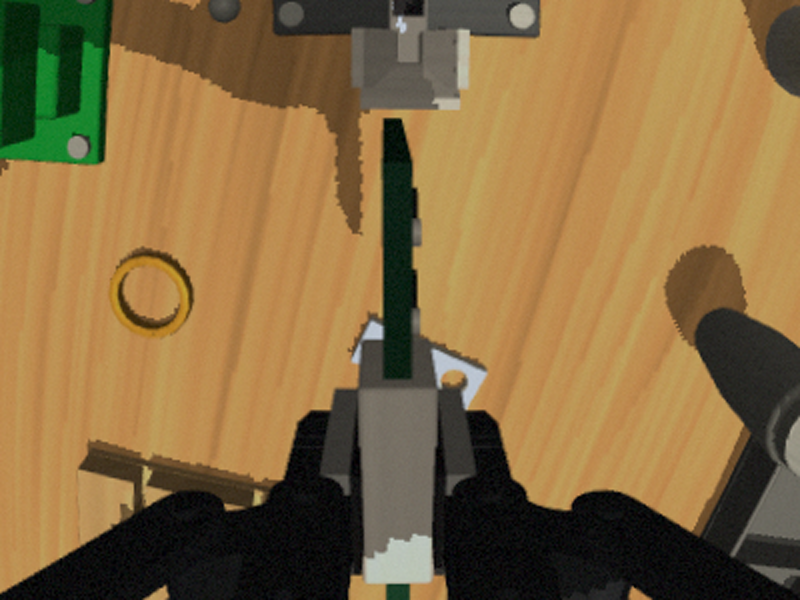

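The crop shows the near mouth at full-image pixel (324,135). The card in hand hangs straight, and the far tower lies above the crop.

```bash
python3 - <<'E'
from h import *
d=load('w3')
cv2.imwrite('pics/w3u.png',cv2.resize(d['pixels'][0:160,225:425,::-1],(750,600),interpolation=cv2.INTER_CUBIC))
E
```

```text
(no output)
```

View pics/w3u.png

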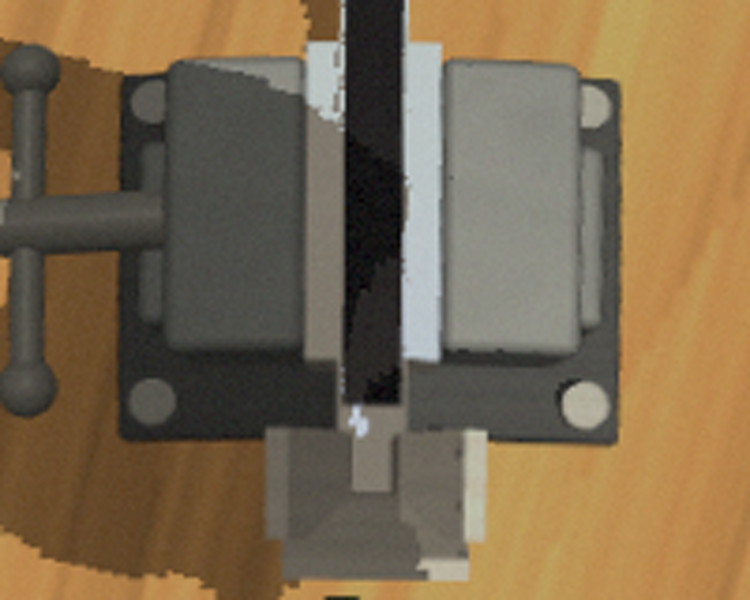

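The upper part of the same view shows the sill strip from (323.9,108) up to (325,0). The near channel slot centre is at (324.2,130.7), and the near mouth edge runs through (325.3,154.7). The far tower is out of frame.

```bash
python3 - <<'E'
from h import *
d=load('w3')
u=lambda x,y:(225+x/3.75-.4,y/3.75-.4)
for n,p,z in(('sill near',u(373,400),.086),('sill far',u(376,5),.086),('slot',u(372,490),.132),('mouth outer L',u(283,580),.152),('mouth outer R',u(469,580),.152),('mouth in L',u(265,430),.152),('mouth in R',u(487,430),.152)):
    X=onz(d,*p,z); print(n,X.round(4),'tool',(d['R'].T@(X-d['tcp'])).round(4))
# card bottom/top corner of the held card, near camera: thickness-wise tool-y
v=lambda x,y:(120+x/2-.25,100+y/2-.25)
for n,p,z in(('card far bottom',v(393,119),.247-.0697),('card top end',v(398,162),.247-.0697+.084)):
    X=onz(d,*p,z); print(n,(d['R'].T@(X-d['tcp'])).round(4))
A,S=load('scene2'),load('side2')
X,e=tri((A,324.5,261),(S,355.7,200.5));Y,f=tri((A,381.7,260),(S,317,182.5))
print((X+Y)/2,(d['R'].T@((X+Y)/2-d['tcp'])).round(4), (d['R'].T@(X-d['tcp'])).round(4),(d['R'].T@(Y-d['tcp'])).round(4))
X,e=tri((d,*u(376,500)),(S,355.7,200.5)); print('mouth tri',X,e)
E
```

```text
sill near [0.5721 0.1664 0.086 ] tool [0.0926 0.0053 0.1609]
sill far [0.5506 0.2502 0.086 ] tool [0.179  0.0059 0.161 ]
slot [0.5761 0.1485 0.132 ] tool [0.0742 0.0045 0.1149]
mouth outer L [0.5657 0.1309 0.152 ] tool [ 0.0599 -0.0101  0.0949]
mouth outer R [0.5946 0.1386 0.152 ] tool [0.06   0.0198 0.0949]
mouth in L [0.5569 0.1537 0.152 ] tool [ 0.0842 -0.0128  0.095 ]
mouth in R [0.5909 0.1629 0.152 ] tool [0.0844 0.0224 0.0949]
card far bottom [ 0.0591 -0.0002  0.0696]
card top end [ 0.0597  0.001  -0.0144]
[0.55965192 0.20828207 0.15092748] [0.1363 0.0038 0.096 ] [0.0724 0.0038 0.0928] [0.2001 0.0038 0.0992]
mouth tri [0.57748402 0.14667494 0.15214534] [0.00085525 0.00085525]
```

>>> {"op": "step_arm", "data": {"targets": [{"translation": [0.03,0.001,0],"spin": 0,"grip": 0.005},{"translation": [0.03,0.001,0],"spin": 0,"grip": 0.005},{"translation": [0.03,0.001,0],"spin": 0,"grip": 0.005},{"translation": [0.03,0.001,0],"spin": 0,"grip": 0.005},{"translation": [0.015,0.001,0],"spin": 0,"grip": 0.005}]}}

```text
clock: 4.15
ee_pos: [0.5613, 0.2085, 0.2479]
tool_rot: [[-0.255, 0.967, -0.001], [0.967, 0.255, 0.001], [0.001, -0.001, -1.0]]
ft_force: [-0.4, 0.6, -0.8]
finger_gap: 0.0131
```

>>> {"op": "step_arm", "data": {"targets": [{"translation": [0,0,0],"spin": 0,"grip": 0.005},{"translation": [0,0,0],"spin": 0,"grip": 0.005},{"translation": [0,0,0],"spin": 0,"grip": 0.005}]}}

```text
clock: 4.4
ee_pos: [0.5624, 0.2059, 0.248]
tool_rot: [[-0.253, 0.967, -0.0], [0.967, 0.253, -0.001], [-0.0, -0.0, -1.0]]
ft_force: [-0.7, -0.8, -1.0]
finger_gap: 0.0128
```

```bash
python3 - <<'E'
from h import *
d=snap('wrist','w4'); s=arm.state(); print(d['tcp'],d['R'].round(4),s['ft_force'])
print('w3-based seat in tool now', (d['R'].T@(load('w3')['tcp']+load('w3')['R']@[.135,.005,.16]-d['tcp'])).round(4))
cv2.imwrite('pics/w4v.png',cv2.resize(d['pixels'][80:280,190:450,::-1],(780,600),interpolation=cv2.INTER_CUBIC))
E
```

```text
[0.5623969  0.20591423 0.24803059] [[-2.533e-01  9.674e-01 -3.000e-04]
 [ 9.674e-01  2.533e-01 -5.000e-04]
 [-4.000e-04 -4.000e-04 -1.000e+00]] [-0.62202936  0.17093923 -1.35363971]
w3-based seat in tool now [ 0.0018 -0.0009  0.1611]
```

View pics/w4v.png

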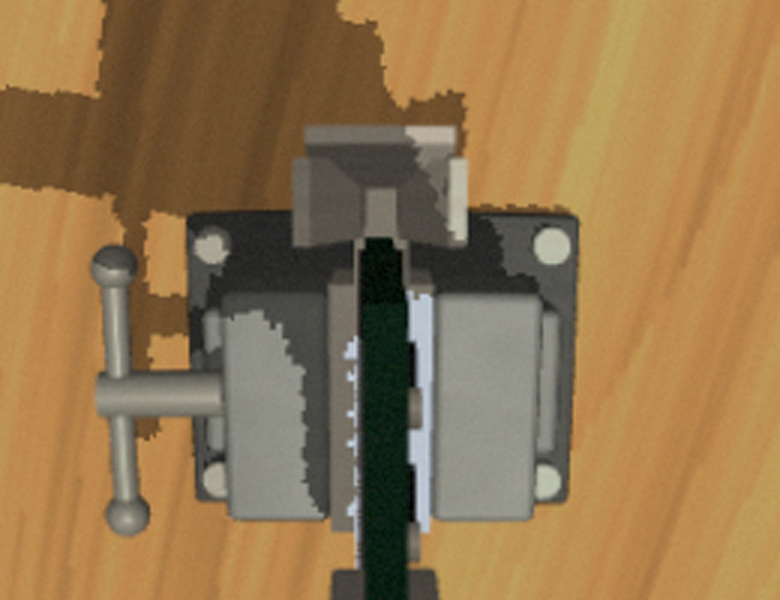

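The far mouth's rim lies at rows 126–143 of the crop, its slot top is at (381,189), and the held card's lower far corner is at (381,238).

```bash
python3 - <<'E'
from h import *
d=load('w4')
u=lambda x,y:(190+x/3-.33,80+y/3-.33)
for n,p,z in(('rim out L',u(304,126),.152),('rim out R',u(457,126),.152),('rim in',u(381,145),.152),('slot L',u(365,189),.132),('slot R',u(397,189),.132),('mouth L',u(293,243),.152),('mouth R',u(467,243),.152),('card bot L',u(362,238),.248-.0697),('card bot R',u(402,238),.248-.0697),('card top',u(384,300),.248+.0143)):
    X=onz(d,*p,z); print(n,(d['R'].T@(X-d['tcp'])).round(4))
E
```

```text
rim out L [ 0.0798 -0.0155  0.096 ]
rim out R [0.0798 0.0151 0.096 ]
rim in [ 0.0758 -0.0001  0.096 ]
slot L [ 0.066  -0.0037  0.116 ]
slot R [0.066  0.0033 0.116 ]
mouth L [ 0.056  -0.0179  0.096 ]
mouth R [0.056  0.0173 0.096 ]
card bot L [ 0.0592 -0.0034  0.0697]
card bot R [0.0592 0.0038 0.0697]
card top [ 0.06    0.0007 -0.0143]
```

>>> {"op": "step_arm", "data": {"targets": [{"translation": [0.003,0,0],"spin": 0.005,"grip": 0.005},{"translation": [0,0,0.01],"spin": 0,"grip": 0.005},{"translation": [0,0,0.01],"spin": 0,"grip": 0.005},{"translation": [0,0,0.01],"spin": 0,"grip": 0.005},{"translation": [0,0,0.01],"spin": 0,"grip": 0.005}]}}

```text
clock: 4.87
ee_pos: [0.5608, 0.2101, 0.2064]
tool_rot: [[-0.25, 0.968, -0.002], [0.968, 0.25, -0.0], [0.0, -0.002, -1.0]]
ft_force: [-0.1, 0.0, -1.2]
finger_gap: 0.0133
```

>>> {"op": "step_arm", "data": {"targets": [{"translation": [0,0,0.004],"spin": 0,"grip": 0.005},{"translation": [0,0,0.004],"spin": 0,"grip": 0.005},{"translation": [0,0,0],"spin": 0,"grip": 0.005}]}}

```text
clock: 5.12
ee_pos: [0.5607, 0.2103, 0.199]
tool_rot: [[-0.25, 0.968, -0.002], [0.968, 0.25, -0.0], [0.0, -0.002, -1.0]]
ft_force: [-0.8, -0.5, -0.6]
finger_gap: 0.013
```

The card bottom is now about 3 mm into the straight channel with no side force. Continuing down.

>>> {"op": "step_arm", "data": {"targets": [{"translation": [0,0,0.007],"spin": 0,"grip": 0.005},{"translation": [0,0,0.007],"spin": 0,"grip": 0.005},{"translation": [0,0,0.007],"spin": 0,"grip": 0.005},{"translation": [0,0,0.007],"spin": 0,"grip": 0.005},{"translation": [0,0,0],"spin": 0,"grip": 0.005}]}}

```text
clock: 5.53
ee_pos: [0.5602, 0.2102, 0.1701]
tool_rot: [[-0.25, 0.968, -0.003], [0.968, 0.25, -0.001], [0.0, -0.003, -1.0]]
ft_force: [0.4, 0.8, -0.5]
finger_gap: 0.0129
```

>>> {"op": "step_arm", "data": {"targets": [{"translation": [0,0,0.005],"spin": 0,"grip": 0.005},{"translation": [0,0,0.004],"spin": 0,"grip": 0.005},{"translation": [0,0,0.002],"spin": 0,"grip": 0.005},{"translation": [0,0,0],"spin": 0,"grip": 0.005}]}}

```text
clock: 5.87
ee_pos: [0.5609, 0.2103, 0.1606]
tool_rot: [[-0.25, 0.968, -0.001], [0.968, 0.25, -0.0], [0.0, -0.001, -1.0]]
ft_force: [0.5, -1.1, -1.2]
finger_gap: 0.0133
```

Bottom is at about 0.091, so roughly 5 mm remain. Lowering in small steps until I feel contact.

>>> {"op": "step_arm", "data": {"targets": [{"translation": [0,0,0.002],"spin": 0,"grip": 0.005},{"translation": [0,0,0.002],"spin": 0,"grip": 0.005},{"translation": [0,0,0],"spin": 0,"grip": 0.005}]}}

```text
clock: 6.12
ee_pos: [0.5611, 0.2103, 0.157]
tool_rot: [[-0.25, 0.968, -0.0], [0.968, 0.25, -0.0], [0.0, -0.0, -1.0]]
ft_force: [-1.1, -0.8, -0.7]
finger_gap: 0.013
```

>>> {"op": "step_arm", "data": {"targets": [{"translation": [0,0,0.001],"spin": 0,"grip": 0.005},{"translation": [0,0,0],"spin": 0,"grip": 0.005}]}}

```text
clock: 6.28
ee_pos: [0.5613, 0.2103, 0.1562]
tool_rot: [[-0.25, 0.968, -0.0], [0.968, 0.25, -0.0], [0.0, -0.0, -1.0]]
ft_force: [-0.3, 0.6, -0.8]
finger_gap: 0.013
```

>>> {"op": "step_arm", "data": {"targets": [{"translation": [0,0,0.001],"spin": 0,"grip": 0.005},{"translation": [0,0,0],"spin": 0,"grip": 0.005}]}}

```text
clock: 6.45
ee_pos: [0.5615, 0.2105, 0.1558]
tool_rot: [[-0.25, 0.968, 0.001], [0.968, 0.25, 0.0], [0.0, 0.001, -1.0]]
ft_force: [-1.4, 0.1, 1.6]
finger_gap: 0.0129
```

>>> {"op": "step_arm", "data": {"targets": [{"translation": [0,0,0.001],"spin": 0,"grip": 0.005},{"translation": [0,0,0],"spin": 0,"grip": 0.005},{"translation": [0,0,0],"spin": 0,"grip": 0.005}]}}

```text
clock: 6.7
ee_pos: [0.5616, 0.2106, 0.1557]
tool_rot: [[-0.25, 0.968, 0.001], [0.968, 0.25, 0.0], [0.0, 0.001, -1.0]]
ft_force: [-2.7, -0.5, 6.8]
finger_gap: 0.013
```

Contact at z=0.1557, matching the predicted home height, with 6.8 N upward. Releasing and retreating.

>>> {"op": "step_arm", "data": {"targets": [{"translation": [0,0,0],"spin": 0,"grip": 0.03},{"translation": [0,0,0],"spin": 0,"grip": 0.045},{"translation": [0,0,0],"spin": 0,"grip": 0.045},{"translation": [0,0,0],"spin": 0,"grip": 0.045},{"translation": [0,0,-0.01],"spin": 0,"grip": 0.045}]}}

```text
clock: 7.12
ee_pos: [0.5598, 0.21, 0.1622]
tool_rot: [[-0.25, 0.968, -0.004], [0.968, 0.25, -0.001], [0.0, -0.005, -1.0]]
ft_force: [-0.2, -0.7, -0.3]
finger_gap: 0.0453
```

>>> {"op": "step_arm", "data": {"targets": [{"translation": [0,0,-0.02],"spin": 0,"grip": 0.045},{"translation": [0,0,-0.03],"spin": 0,"grip": 0.045},{"translation": [0,0,-0.03],"spin": 0,"grip": 0.045},{"translation": [-0.03,0,-0.01],"spin": 0,"grip": 0.045},{"translation": [-0.04,0,0],"spin": 0,"grip": 0.045}]}}

```text
clock: 7.53
ee_pos: [0.5805, 0.1441, 0.26]
tool_rot: [[-0.255, 0.967, 0.009], [0.967, 0.255, 0.001], [-0.001, 0.009, -1.0]]
ft_force: [1.0, -0.2, -0.1]
finger_gap: 0.0451
```

>>> {"op": "step_arm", "data": {"targets": [{"translation": [-0.04,0,0],"spin": 0,"grip": 0.045},{"translation": [0,0,0],"spin": 0,"grip": 0.045},{"translation": [0,0,0],"spin": 0,"grip": 0.045}]}}

```text
clock: 7.78
ee_pos: [0.5893, 0.1022, 0.255]
tool_rot: [[-0.247, 0.969, 0.001], [0.969, 0.247, 0.0], [0.0, 0.001, -1.0]]
ft_force: [-0.8, 0.8, -0.1]
finger_gap: 0.0453
```

```bash
python3 - <<'E'
from h import *
w=snap('wrist','w5');a=snap('scene','scene5')['pixels'];b=snap('side','side5')['pixels']; print(arm.state()['ft_force'],w['tcp'])
def c(i,x,y,W,H): return cv2.resize(i[y:y+H,x:x+W],(400,300),interpolation=cv2.INTER_CUBIC)
m=np.vstack([np.hstack([c(a,150,200,260,195),c(a,305,235,100,75)]),np.hstack([c(b,290,165,200,150),c(b,285,155,100,75)])])
cv2.imwrite('pics/m5.png',m[:,:,::-1])
E
```

```text
[-1.05829627 -0.31695067 -0.40796604] [0.58928956 0.10216823 0.25500839]
```

View pics/m5.png

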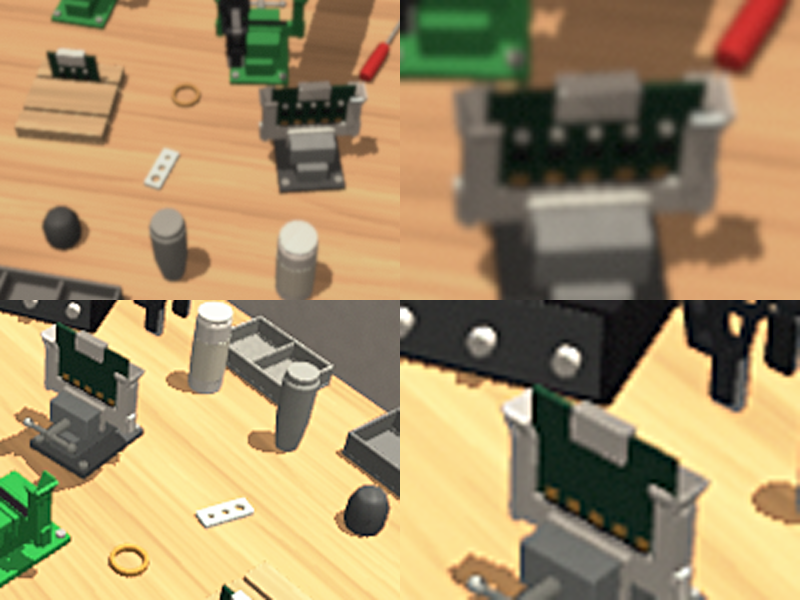

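The final views show the long card level in both guides with its lower edge along the sill. The short card still stands in the rest and the gripper is clear. One numeric height check, then I hand in.

```bash
python3 - <<'E'
from h import *
X,e=tri((load('scene5'),354.2,255.2),(load('side5'),336.5,185)); print(X.round(4),e.round(4))
print(arm.finish_job())
E
```

```text
[0.5611 0.2091 0.1696] [0.0018 0.0018]
the job is handed in; nothing more can be done
None
```

The long card is fully home in the aluminium frame, and I have handed the job in after about 8 s of the 45 s. I took it by its grip bar, slid it straight down the guides, held it until it met the sill, then let go and backed off. The short card was not touched.

- **Seating:** the card met the sill at TCP z = 0.1557, as predicted from the sill height, with about 7 N upward on the wrist. After release, its bar top measured z ≈ 0.1696 by two views, against 0.170 expected.
- **Final pictures:** the long card is level in both guides with its lower edge along the sill. The short card still stands in the rest, and the gripper is clear.
- **Disagreements:**
  - My first frame estimate mixed up the two towers between views, and I redid it.
  - The bar-top height from one camera pair was 0.0975 instead of 0.090. The other pair gave 0.090, which I used.
  - The seat's position along the card differed by about 3 mm between looks, and I corrected it before lowering.

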